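# Clear the cartridge reader's catch tray and restart it

### The arm

A 6-joint arm with a two-finger parallel gripper is mounted at the origin on the work surface. World frame = base frame: x ahead of the robot, y to its left, z up, the work surface at z = 0. Lengths are in m, angles in rad, forces in N, time in s.
With the tool pointing down it reaches from about 0.25 to 0.775 m from the base axis. Payload 4 kg.
Tool frame: the origin (TCP) lies midway between the tips of the shut fingers; the grasp point (between the pads) lies bot.grip_point_offset behind it (bot.grip_point_offset is the distance from the TCP to the grasp point, in m); z points along the fingers, y is the line along which they close (so a half turn about z gives the same grasp; the last joint's range is limited). The gripper opens to 94 mm and grips with 3 to 60 N. Pads are 16 mm wide; open, the fingers measure 119 mm over their backs; the gripper's body (75 mm by 177 mm) begins 78 mm behind the grasp point.
Start: joints at [1.201, 0.087, 1.371, -0, 1.684, -0.103], TCP at [0.145, 0.531, 0.206] pointing down, gripper open.
Joint ranges: [-3.1, 3.1], [-0.76, 2.03], [0.27, 2.55], [-1.08, 4.22], [0.17, 2.65], [-2.57, 2.57]. Speed limits (rad/s): [2.79, 2.79, 3.14, 3.14, 3.14, 3.14].

### API

Orientations are given as [roll, pitch, yaw] about the fixed x, y, z axes, in that order (R = Rz(yaw) Ry(pitch) Rx(roll)).
In Python, from plant import bot, get_image, ticket gives the robot as it stands. The module is installed in compiled form; this text tells all that it offers.
- The arm moves only by the tool arm_command, never from a script. Its argument "rows" is a list of rows, each a list of 5 numbers: the shift along the world's x, y, z in m, then the turn about the world's z in rad, then the opening, from 0 (shut) to 1 (fully open). In form: [[tx, ty, tz, roll, hand], ...]. A call has exactly 10 rows; each row is the pose to reach, as a shift and turn from the pose commanded when the call began; what a row does not reach only later rows make up. A row lasts 1/12 s, in which the tool goes at most 41.7 mm and 7.16 degrees, less where a joint would pass 70% of its speed; a pose out of reach is approached as far as the arm can. A call with a gripper value outside its range is refused whole. The fingers move at their own pace and stop on an object; "force" is the grip in N (left out, the last holds). Time passes only in rows, so rows that repeat a pose let the fingers close, or fill a call up. It gives the time, the measured TCP pose, the force, the opening and the grip force at its end, in the units of the state.
- bot.observe(): the state, without advancing time (a new reading comes with each control period).
- get_image(name): name is "scene" or "top" or "wrist"; returns a dict with "color" (420x560x3 uint8, red, green, blue), "K" (3x3 intrinsics, pixels), "distortion" ([k1, k2, p1, p2, k3] as OpenCV has them; the pictures are not rectified), "origin" and "orientation" of the camera in the world. Camera axes: x right, y down, z forward; pixel columns grow to the right and rows downward; lengths in m; the calibration is good to about 2 mm. A picture is of the moment at which its call begins. There is no depth.
- ticket.close_job(): hands the job in; it is judged then, once.
The state is a dict: "t": time; "joint_positions": joint angles; "qd": joint speeds; "effort": joint torques, N m; "position": TCP position; "tool_rot": TCP orientation; "wrist_force": force on the tool from outside, world axes, zero at the start; "torque": the same for the moment, N m; "grip_width": finger opening in m; "grasp_force": force on a finger pad.
Only numpy, scipy, OpenCV 4.12 (cv2) and the standard library are available. Lean on these libraries where they do the work, as an engineer would, in place of code of your own. Each camera call takes 0.05 s, during which the arm holds its last target. There are 200 camera calls.

### The job

First stop the cartridge reader: press the small round button on its deck fully down and let it come up again. Then move both used cartridges from its catch tray into the open dark grey tote, each standing upright and flat on the tote's floor and never tipped over, for they still hold fluid. Only then restart the reader by pressing the large round button fully down and letting it come up, and leave the bottle, the tip box and the mixer standing where they are.

Things in the scene. Friction and masses are not known exactly. Their poses are not given: they have to be found in the camera images.
- reader: fixed white reader with blue skirt. Origin: centre of its housing's underside. Housing 200 (x) x 180 (y) mm, deck 75 mm high; raised rear part (black display) x +15..+95, y -85..+85, 105 mm high. Buttons on the low front deck, x about -50. Grey catch tray on its +y side: inside x -91..+91, y +90..+314, floor 5 mm above the bench, walls 20 mm high on three sides, the housing is the fourth
- pause (a joint): travel of the small button, in m: 0 up, 0.008 fully down; fully down takes 5 N
- pause_top (a point): centre of the top of the small button: white, round, 24 mm across, in a round black housing 40 mm across and 12 mm high; the top is 24 mm above the deck. Pressed straight down. The two buttons may have changed places
- start (a joint): travel of the large button, in m: 0 up, 0.008 fully down; fully down takes 5 N
- start_top (a point): centre of the top of the large button: white, round, 40 mm across, in a round black housing 56 mm across and 12 mm high; the top is 24 mm above the deck. Pressed straight down
- cartridge_a: used cartridge, white plastic block 84 (x) x 32 (y) x 42 (z) mm with four dark wells along its top, about 90 g. Origin: centre of its underside, z up. Stands upright in the catch tray at the start
- cartridge_b: used cartridge of a shorter, taller kind, white plastic block 64 (x) x 38 (y) x 50 (z) mm with two dark wells on top, about 90 g. Origin: centre of its underside, z up
- tote: loose open dark grey tote, 170 (x) x 150 (y) mm outside, 62 mm high, walls and floor 4 mm thick, 0.7 kg. Origin: centre of its underside
- bottle: bystander: white bottle with blue cap, 70 mm across, 200 mm high. Origin: centre of its underside
- tip_box: bystander: closed pipette tip box, 120 (x) x 85 (y) x 70 (z) mm. Origin: centre of its underside
- mixer: bystander: round white vortex mixer, 97 mm across, 78 mm high. Origin: centre of its underside
There are look-alikes about, which are no part of the job. Leave any brown or orange look-alike of the cartridge_a alone. Leave any orange look-alike of the cartridge_b alone.

How it is judged:
By the outcome, as a careful person would: the job done as asked, in the order asked, and still so for the second after the job is handed in, with the robot touching nothing.
It also fails if it takes over 72 s, if anything falls off the work surface, if the arm or the gripper's body presses on something with over 40 N, if the wrist force passes 120 N, or if a joint passes its speed limit or range.

## Working session

There is one attempt and no reset: what is moved stays moved. The work goes in short steps, Python scripts to look and compute and a tool call to move; the robot and the scene stay as the last step left them, time stands still between calls to the robot, and variables do not carry over. Pictures are saved under pics/ and viewed, at most 10 in all, crops included, and the job is handed in when it is done.

Besides the shell and the picture viewer there is one more tool, called after "Emit:" as name(argument=value, ...) on one line, values as JSON. arm_command: Moves the arm, as the interface text tells. Its arguments: {"type":"object","properties":{"rows":{"type":"array","items":{"type":"array","items":{"type":"number"}}},"force":{"type":"number"}},"required":["rows"]}

```bash
mkdir -p pics; cat > h.py <<'E'
import numpy as np, cv2
from scipy.spatial.transform import Rotation as R
from plant import bot,get_image,ticket
def rot(o):
    o=np.array(o,float)
    if o.shape==(3,3): return o
    return (R.from_euler('xyz',o) if o.size==3 else R.from_quat(o)).as_matrix()
def ray(c,px):
    u=cv2.undistortPoints(np.array(px,float).reshape(-1,1,2),c['K'],np.array(c['distortion'],float)).reshape(-1,2)
    d=np.c_[u,np.ones(len(u))]@rot(c['orientation']).T
    return np.array(c['origin']),d
def onz(c,px,z):
    o,d=ray(c,px); return o+d*((z-o[2])/d[:,2])[:,None]
def save(c,name,crop=None,s=1):
    im=c['color'][:,:,::-1]
    if crop: im=im[crop[1]:crop[3],crop[0]:crop[2]]
    cv2.imwrite('pics/'+name,cv2.resize(im,None,fx=s,fy=s,interpolation=cv2.INTER_CUBIC))
E
python3 - <<'E'
from h import *
import pickle
for n in ['top','scene']:
    c=get_image(n); save(c,n+'0.png',s=1.42); pickle.dump(c,open(n+'0.pkl','wb')); print(n,c['origin'],c['orientation'],c['K'])
s=bot.observe(); print(s['position'],s['tool_rot'],bot.grip_point_offset,s['grip_width'])
E
```

```text
top [ 0.38768029 -0.03918565  1.47621423] [-3.00583522 -0.00761616 -1.58928197] [[475.1880387    0.         279.013447  ]
 [  0.         475.1880387  210.06313437]
 [  0.           0.           1.        ]]
scene [ 1.19208775 -0.31004562  0.6560241 ] [-2.26254481 -0.01213271  1.20644981] [[388.91473095   0.         279.6594195 ]
 [  0.         388.91473095 207.35553369]
 [  0.           0.           1.        ]]
[0.14483857 0.53005946 0.20441459] [-3.13958770e+00 -1.77975646e-04  2.87475936e+00] 0.0188 0.09386848163176878
```

View pics/top0.png

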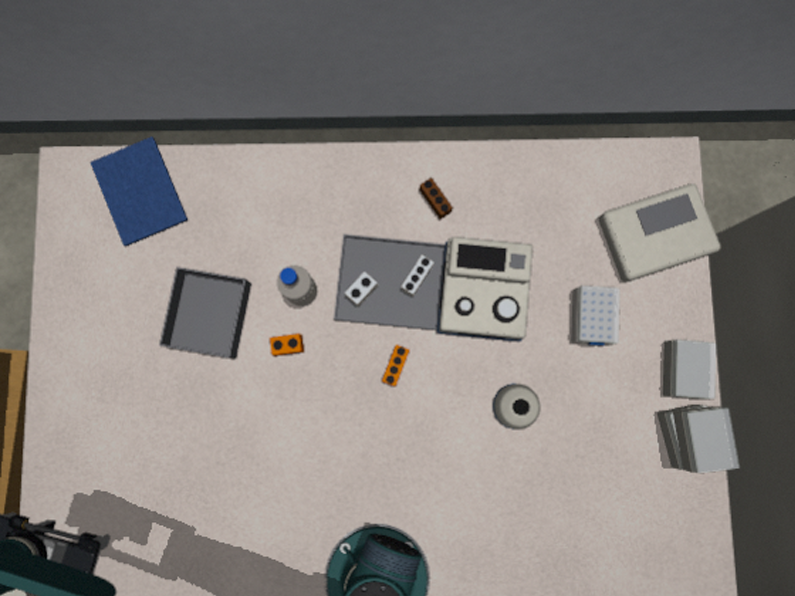

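View pics/scene0.png

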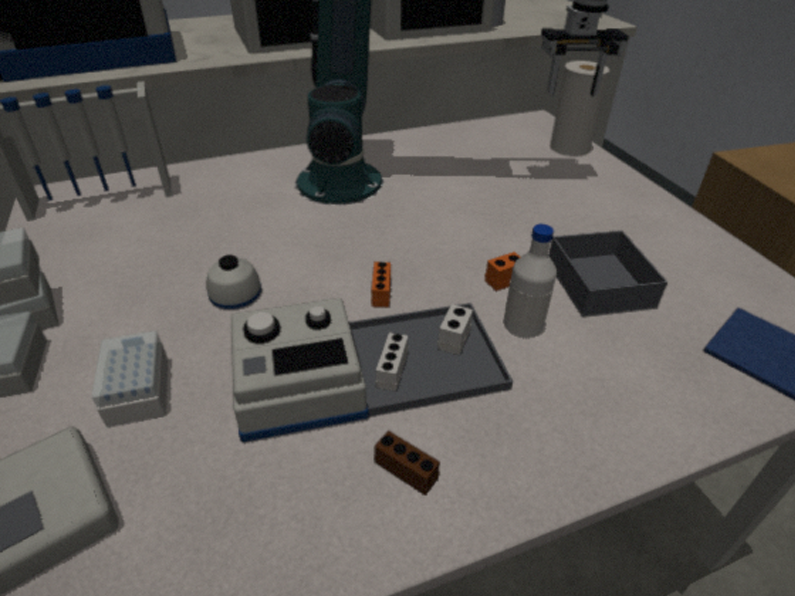

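The top view (shown at 1.42x) has these candidates:
- **cartridge_a:** white 4-well block at (417,274). Its look-alikes are brown (436,198) and orange (396,365).
- **cartridge_b:** white 2-well block at (361,289). Its look-alike is orange (287,344).
- **Buttons:** small at (464,306), large at (507,308).
- **Tote:** dark grey, open, at (206,313). The blue mat at (140,190) is not it.

I choose the two white blocks in the tray. The scene view agrees.

```bash
cat > m.py <<'E'
from h import *
import pickle
c=pickle.load(open('top0.pkl','rb')); save(c,'crop0.png',(105,155,385,255),2.8)
g=cv2.cvtColor(c['color'],cv2.COLOR_RGB2GRAY); hsv=cv2.cvtColor(c['color'],cv2.COLOR_RGB2HSV)
S=1.42
def blobs(mask,box,amin):
    x0,y0,x1,y1=[int(v/S) for v in box]; m=np.zeros_like(mask); m[y0:y1,x0:x1]=mask[y0:y1,x0:x1]
    cs,_=cv2.findContours(m,cv2.RETR_EXTERNAL,cv2.CHAIN_APPROX_NONE)
    return [k for k in cs if cv2.contourArea(k)>=amin]
w=((g>140)*255).astype(np.uint8)
for n,box,z in [('A',(398,250,438,300),.047),('B',(340,268,382,309),.055)]:
    for k in blobs(w,box,40):
        k=cv2.convexHull(k); P=onz(c,cv2.boxPoints(cv2.minAreaRect(k)),z)
        e=P[1]-P[0]; f=P[2]-P[1]; l=e if np.hypot(*e[:2])>np.hypot(*f[:2]) else f
        print(n,P.mean(0).round(4),np.linalg.norm(e).round(4),np.linalg.norm(f).round(4),np.degrees(np.arctan2(l[1],l[0])).round(1))
    # wells inside the hull
        m=np.zeros_like(g); cv2.drawContours(m,[k],-1,255,-1)
        d=((g<100)&(m>0)).astype(np.uint8)
        _,_,st,ce=cv2.connectedComponentsWithStats(d)
        for s,q in zip(st[1:],ce[1:]): print('  well',q.round(1),s[4],onz(c,q,z).round(4)[0])
for n,box in [('small',(450,292,478,322)),('large',(490,290,524,326))]:
    for k in blobs(((g>165)*255).astype(np.uint8),box,15):
        (u,v),r=cv2.minEnclosingCircle(k); M=cv2.moments(k); q=(M['m10']/M['m00'],M['m01']/M['m00']); print(n,q,r,onz(c,q,.099).round(4))
# tote: outer rim by darkness
d=((g<110)*255).astype(np.uint8)
for n,box in [('tote',(150,255,262,368)),('tray',(325,225,445,335))]:
  for k in blobs(d,box,500):
    r=cv2.minAreaRect(k); print(n,onz(c,cv2.boxPoints(r),.062 if n=='tote' else .02).round(4).tolist())
    print(onz(c,r[0],.062).round(4))
print('bottle',onz(c,(290/S,276/S),.2))
E
python3 m.py
```

```text
A [ 0.6352 -0.0988  0.047 ] 0.0832 0.0323 -34.4
  well [299. 184.] 21 [ 0.6621 -0.1163  0.047 ]
  well [295.5 189.8] 18 [ 0.6443 -0.1052  0.047 ]
  well [291.8 195.6] 19 [ 0.6264 -0.0934  0.047 ]
  well [287.9 201.3] 20 [ 0.6091 -0.0812  0.047 ]
B [0.6071 0.0226 0.055 ] 0.063 0.0372 -42.4
  well [257.3 198.3] 28 [0.6186 0.0114 0.055 ]
  well [250.2 206. ] 27 [0.5954 0.0331 0.055 ]
small (325.5, 215.0) 13.793214797973633 [[ 0.5587 -0.1887  0.099 ]]
large (356.5, 216.0) 16.620868682861328 [[ 0.5541 -0.2793  0.099 ]]
tote [[0.4888, 0.4423, 0.062], [0.6603, 0.413, 0.062], [0.6252, 0.2533, 0.062], [0.4545, 0.2851, 0.062]]
[[0.5565 0.3485 0.062 ]]
tray [[0.5368, 0.0823, 0.02], [0.7311, 0.0618, 0.02], [0.7024, -0.1785, 0.02], [0.5088, -0.1537, 0.02]]
[[ 0.6122 -0.0468  0.062 ]]
bottle [[0.60841729 0.15038897 0.2       ]]
```

View pics/crop0.png

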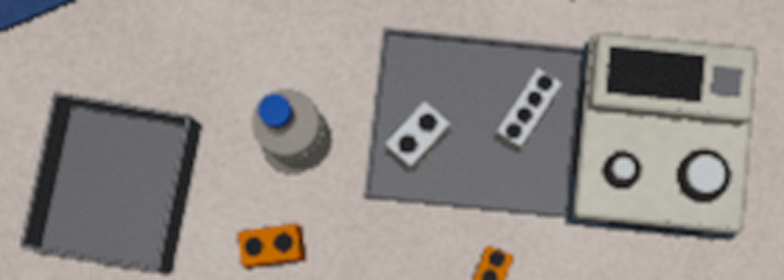

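The crop confirms it. The white 4-well block (530,108), the white 2-well block (417,134), the small button (622,169), the large button (703,175) and the tote (110,185) are all where I took them to be. Next I cross-check buttons, bottle and tote with the scene view.

```bash
python3 - <<'E'
from h import *
import pickle
t=pickle.load(open('top0.pkl','rb')); s=pickle.load(open('scene0.pkl','rb')); S=1.42
print('bottle base',onz(s,[(527/S,322/S)],0).round(3))
def circ(c,ctr,w,z,lo,n):
    g=cv2.cvtColor(c['color'],cv2.COLOR_RGB2GRAY); x,y=map(int,ctr)
    p=g[y-w:y+w+1,x-w:x+w+1]; m=(p<lo).astype(np.uint8)
    pts=cv2.findNonZero(m); h=cv2.convexHull(pts); M=cv2.moments(h)
    q=(M['m10']/M['m00']+x-w,M['m01']/M['m00']+y-w); print(n,np.round(q,1),onz(c,q,z).round(4), cv2.boundingRect(h))
circ(t,(327,215),9,.087,90,'small'); circ(t,(356,217),12,.087,90,'large')
print('s tops scene',onz(s,[(318/S,312/S),(262/S,320/S)],.099).round(4))
print('B wells scene',onz(s,[(460/S,314/S),(456/S,328/S)],.055).round(4))
print('A wells scene',onz(s,[(397/S,339/S),(388/S,368/S)],.047).round(4))
# tote rim corners by eye, far inner top corners (crop px 2.8)
cr=lambda u,v:(105+u/2.8,155+v/2.8)
P=onz(t,[cr(56,95),cr(200,119),cr(168,272),cr(23,246)],.062); print('tote',P.round(4).tolist(),P.mean(0))
Q=onz(s,[(553/S,241/S),(622/S,233/S),(662/S,280/S),(586/S,290/S)],.062); print('tote s',Q.round(4).tolist(),Q.mean(0))
E
```

```text
bottle base [[0.605 0.168 0.   ]]
small [326.6 215.1] [[ 0.5598 -0.1932  0.087 ]] (2, 3, 14, 13)
large [355.8 217.3] [[ 0.5516 -0.2793  0.087 ]] (3, 4, 19, 18)
s tops scene [[ 0.564  -0.192   0.099 ]
 [ 0.5528 -0.2752  0.099 ]]
B wells scene [[0.599  0.0344 0.055 ]
 [0.6271 0.0137 0.055 ]]
A wells scene [[ 0.6104 -0.0805  0.047 ]
 [ 0.6635 -0.1151  0.047 ]]
tote [[0.6529, 0.4089, 0.062], [0.6241, 0.2543, 0.062], [0.4608, 0.2863, 0.062], [0.4911, 0.4395, 0.062]] [0.55725919 0.34725617 0.062     ]
tote s [[0.4765, 0.2924, 0.062], [0.4989, 0.4392, 0.062], [0.6481, 0.4085, 0.062], [0.6248, 0.2623, 0.062]] [0.56206921 0.35061526 0.062     ]
```

Emit:
arm_command(rows=[[0.2,-0.36,0,0,0],[0.2,-0.36,0,0,0],[0.2,-0.36,0,0,0],[0.2,-0.36,0,0,0],[0.2,-0.36,0,0,0],[0.2,-0.36,0,0,0],[0.2,-0.36,0,0,0],[0.2,-0.36,0,0,0],[0.2,-0.36,0,0,0],[0.2,-0.36,0,0,0]], force=15)

```text
t: 0.93
position: [0.3453, 0.1683, 0.2053]
tool_rot: [-3.141, 0.0, 2.874]
wrist_force: [0.7, 0.7, 0.6]
grip_width: 0.0307
grasp_force: 0.0
```

Emit:
arm_command(rows=[[0.216,-0.36,-0.06,0,0],[0.216,-0.36,-0.06,0,0],[0.216,-0.36,-0.06,0,0],[0.216,-0.36,-0.06,0,0],[0.216,-0.36,-0.06,0,0],[0.216,-0.36,-0.06,0,0],[0.216,-0.36,-0.06,0,0],[0.216,-0.36,-0.06,0,0],[0.216,-0.36,-0.06,0,0],[0.216,-0.36,-0.06,0,0]])

```text
t: 1.77
position: [0.5576, -0.185, 0.1455]
tool_rot: [3.141, -0.001, 2.874]
wrist_force: [1.1, 0.5, -0.1]
grip_width: 0.0005
grasp_force: 0.0
```

```bash
python3 - <<'E'
from h import *
c=get_image('wrist'); save(c,'w1.png'); print(c['origin'],c['orientation'],bot.observe()['position'],bot.observe()['grip_width'])
import pickle; pickle.dump(c,open('w1.pkl','wb'))
E
```

```text
[ 0.47695656 -0.16171107  0.324412  ] [2.85145786e+00 1.81342007e-04 1.30440661e+00] [ 0.55971434 -0.19159391  0.14168824] 0.00041594069170987547
```

View pics/w1.png

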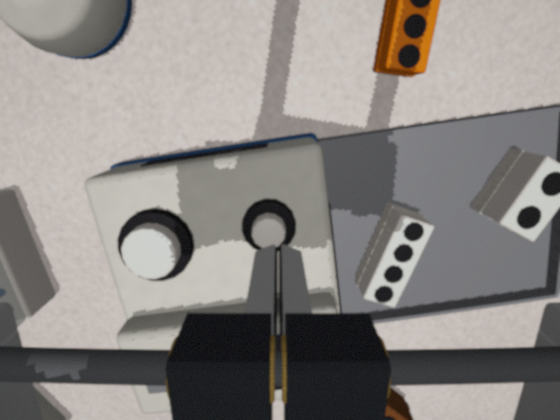

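The wrist view shows the small button's top at about (267,231), the large one at (150,250), A's wells from (384,294) to (413,232), and B's at (529,217) and (553,184). The fingertips sit just behind the small button.

```bash
python3 - <<'E'
from h import *
import pickle
c=pickle.load(open('w1.pkl','rb'))
print(onz(c,[(268,231),(150,251)],.099).round(4)); print(onz(c,[(269,224),(156,245)],.087).round(4))
A=onz(c,[(384,294),(393.5,274),(403.5,253),(413,232)],.047);print(A.mean(0),np.degrees(np.arctan2(*(A[3]-A[0])[1::-1])))
B=onz(c,[(529,217),(553,184)],.055);print(B.mean(0),np.degrees(np.arctan2(*(B[1]-B[0])[1::-1])))
o=c['origin'];print(bot.observe()['position'])
E
```

```text
[[ 0.5562 -0.1903  0.099 ]
 [ 0.5489 -0.2741  0.099 ]]
[[ 0.5555 -0.1897  0.087 ]
 [ 0.5494 -0.2741  0.087 ]]
[ 0.63373637 -0.09569321  0.047     ] 146.57648545538822
[0.60537693 0.02576245 0.055     ] 137.29331214882228
[ 0.55971434 -0.19159391  0.14168824]
```

Emit:
arm_command(rows=[[-0.002,0,-0.02,0,0],[-0.002,0,-0.035,0,0],[-0.002,0,-0.042,0,0],[-0.002,0,-0.046,0,0],[-0.002,0,-0.05,0,0],[-0.002,0,-0.052,0,0],[-0.002,0,-0.054,0,0],[-0.002,0,-0.054,0,0],[-0.002,0,-0.054,0,0],[-0.002,0,-0.054,0,0]])

```text
t: 2.65
position: [0.5553, -0.1829, 0.0935]
tool_rot: [3.141, 0.001, 2.875]
wrist_force: [-3.8, 1.8, 3.8]
grip_width: 0.0001
grasp_force: 1.9
```

Emit:
arm_command(rows=[[0,0,-0.001,0,0],[0,0,-0.002,0,0],[0,0,-0.003,0,0],[0,0,-0.004,0,0],[0,0,-0.004,0,0],[0,0,-0.004,0,0],[0,0,-0.004,0,0],[0,0,-0.004,0,0],[0,0,-0.004,0,0],[0,0,-0.004,0,0]])

```text
t: 3.48
position: [0.5556, -0.183, 0.091]
tool_rot: [3.141, 0.002, 2.875]
wrist_force: [-5.8, 2.3, 12.7]
grip_width: 0.0002
grasp_force: 6.0
```

```bash
python3 - <<'E'
from h import *
c=get_image('wrist'); save(c,'w2.png',(200,150,340,290),4);s=bot.observe();print(s['position'],s['wrist_force'],s['grasp_force'])
E
```

```text
[ 0.55559541 -0.18303069  0.09110313] [-5.77660165  2.70559177 12.29466848] 6.046241302974522
```

View pics/w2.png

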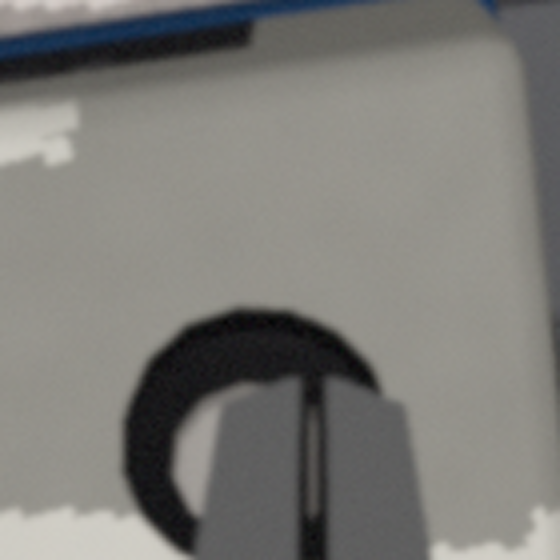

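Emit:
arm_command(rows=[[0,0,-0.001,0,0],[0,0,-0.0015,0,0],[0,0,-0.0015,0,0],[0,0,0.01,0,0],[0,0,0.04,0,0],[0,0,0.08,0,0],[0,0,0.1,0,0],[0,0,0.1,0,0],[0,0,0.1,0,0],[0,0,0.1,0,0]])

```text
t: 4.37
position: [0.555, -0.183, 0.1867]
tool_rot: [3.141, -0.002, 2.875]
wrist_force: [0.4, 0.3, 0.1]
grip_width: 0.0007
grasp_force: 0.0
```

```bash
python3 - <<'E'
from h import *
c=get_image('wrist'); save(c,'w3.png',(150,150,430,360),2);s=bot.observe();print(s['position'],s['wrist_force'],s['grip_width'])
E
```

```text
[ 0.55455661 -0.18290245  0.18595958] [-0.16681525 -0.47718482  0.73414357] 0.0006858203557426666
```

View pics/w3.png

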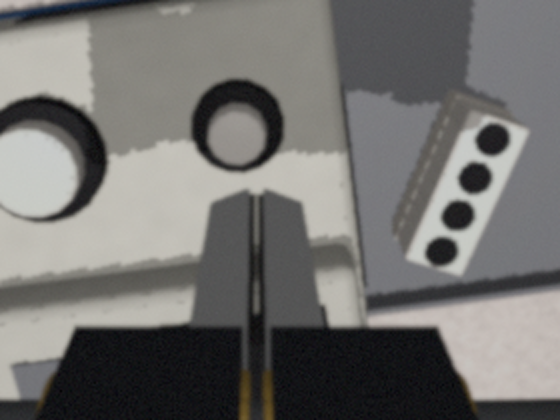

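The small button is back up (wrist crop, 238,128) after being bottomed with about 13 N or more. Cartridge A shows at (465,195). Next is the move above A.

Emit:
arm_command(rows=[[0.03,0.03,0,-0.12,0.7],[0.06,0.06,0,-0.24,0.7],[0.08,0.085,0,-0.327,0.7],[0.08,0.085,-0.03,-0.327,0.7],[0.08,0.085,-0.06,-0.327,0.7],[0.08,0.085,-0.08,-0.327,0.7],[0.08,0.085,-0.1,-0.327,0.7],[0.08,0.085,-0.11,-0.327,0.7],[0.08,0.085,-0.11,-0.327,0.7],[0.08,0.085,-0.11,-0.327,0.7]])

```text
t: 5.25
position: [0.6345, -0.098, 0.0771]
tool_rot: [-3.141, -0.003, 2.548]
wrist_force: [-0.2, -0.2, 0.0]
grip_width: 0.0634
grasp_force: 0.0
```

```bash
python3 - <<'E'
from h import *
c=get_image('wrist'); save(c,'w4.png',(150,180,430,390),2);s=bot.observe();print(s['position'],s['tool_rot'],s['wrist_force'],s['grip_width'])
E
```

```text
[ 0.63551899 -0.09828555  0.07887383] [3.14128548e+00 4.45726411e-04 2.54764543e+00] [0.13135909 0.31896325 0.24601662] 0.0650076692089494
```

View pics/w4.png

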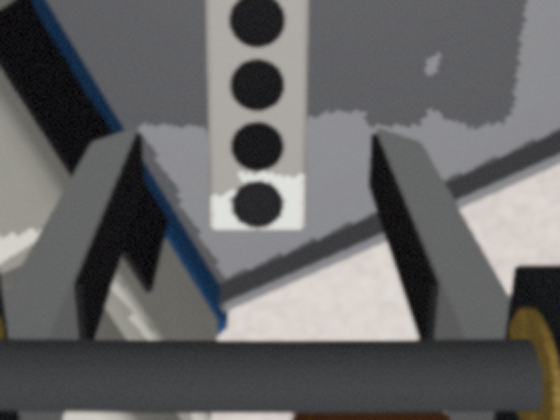

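Emit:
arm_command(rows=[[0,0,0,0,0.55],[0,0,0,0,0.55],[0,0,-0.02,0,0.55],[0,0,-0.04,0,0.55],[0,0,-0.055,0,0.55],[0,0,-0.06,0,0.55],[0,0,-0.06,0,0.55],[0,0,-0.06,0,0.55],[0,0,-0.06,0,0],[0,0,-0.06,0,0]], force=20)

```text
t: 6.13
position: [0.6364, -0.0984, 0.0205]
tool_rot: [3.14, 0.003, 2.548]
wrist_force: [-0.2, 0.0, -0.2]
grip_width: 0.0419
grasp_force: 0.0
```

Emit:
arm_command(rows=[[0,0,0,0,0],[0,0,0,0,0],[0,0,0,0,0],[0,0,0,0,0],[0,0,0.005,0,0],[0,0,0.015,0,0],[0,0,0.03,0,0],[0,0,0.05,0,0],[0,0,0.07,0,0],[0,0,0.09,0,0]])

```text
t: 6.97
position: [0.6348, -0.098, 0.1094]
tool_rot: [-3.141, -0.001, 2.548]
wrist_force: [0.4, 1.0, -0.4]
grip_width: 0.032
grasp_force: 20.0
```

Emit:
arm_command(rows=[[-0.02,0.01,0.03,0,0],[-0.04,0.025,0.06,-0.06,0],[-0.065,0.045,0.09,-0.16,0],[-0.09,0.065,0.12,-0.26,0],[-0.115,0.085,0.14,-0.36,0],[-0.14,0.105,0.15,-0.46,0],[-0.165,0.13,0.15,-0.56,0],[-0.19,0.155,0.15,-0.66,0],[-0.21,0.18,0.15,-0.76,0],[-0.22,0.21,0.15,-0.86,0]])

```text
t: 7.8
position: [0.4129, 0.1123, 0.2597]
tool_rot: [3.14, 0.0, 1.682]
wrist_force: [0.4, 1.2, -1.4]
grip_width: 0.032
grasp_force: 20.0
```

Emit:
arm_command(rows=[[0,0.03,0,-0.1,0],[0,0.06,0,-0.2,0],[0.01,0.09,0,-0.309,0],[0.03,0.12,0,-0.309,0],[0.05,0.15,0,-0.309,0],[0.08,0.18,0,-0.309,0],[0.11,0.2,0,-0.309,0],[0.14,0.215,-0.01,-0.309,0],[0.17,0.225,-0.03,-0.309,0],[0.186,0.23,-0.05,-0.309,0]])

```text
t: 8.63
position: [0.6038, 0.3433, 0.2078]
tool_rot: [3.14, -0.001, 1.379]
wrist_force: [-0.6, -0.1, -1.5]
grip_width: 0.0316
grasp_force: 20.0
```

```bash
python3 - <<'E'
from h import *
import pickle
c=get_image('wrist'); save(c,'w5.png');s=bot.observe();print(s['position'],s['tool_rot'],s['wrist_force'],s['grip_width'],s['grasp_force'])
pickle.dump(c,open('w5.pkl','wb'))
E
```

```text
[0.60340012 0.3420939  0.20018687] [-3.13565099  0.00499033  1.37813327] [ 0.14850359 -0.46262674 -6.5664761 ] 0.032073308480854636 19.998978674411774
```

View pics/w5.png

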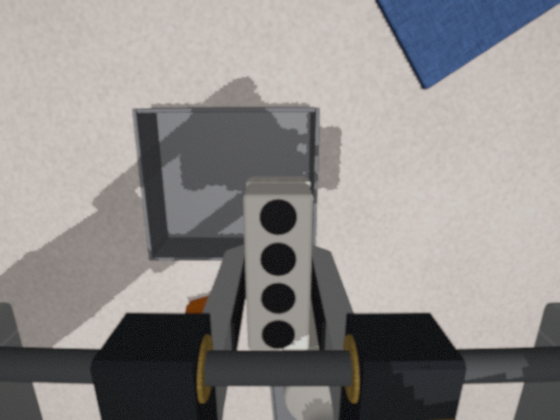

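Tote rim corners are at (134,109), (319,108) and (150,260). A is held upright at (278,265).

```bash
python3 - <<'E'
from h import *
import pickle
c=pickle.load(open('w5.pkl','rb'))
P=onz(c,[(134,109),(319,108),(150,260)],.062);print(P.round(4))
print('centre',((P[1]+P[2])/2).round(4)); e=P[1]-P[0]; f=P[2]-P[0]
print(np.linalg.norm(e),np.linalg.norm(f),np.degrees([np.arctan2(e[1],e[0]),np.arctan2(f[1],f[0])]))
# held cartridge wells at top z
s=0.198-0.017+0.047
W=onz(c,[(278,217),(278,259),(278,298),(278,334)],s);print(W.round(4),W.mean(0))
E
```

```text
[[0.4926 0.4467 0.062 ]
 [0.6556 0.4155 0.062 ]
 [0.4638 0.3014 0.062 ]]
centre [0.5597 0.3585 0.062 ]
0.1660143693704282 0.14813368292922743 [ -10.81808958 -101.20782451]
[[0.6103 0.3757 0.228 ]
 [0.6062 0.3542 0.228 ]
 [0.6021 0.3327 0.228 ]
 [0.5979 0.3113 0.228 ]] [0.60412677 0.34347203 0.228     ]
```

Emit:
arm_command(rows=[[0,0.003,-0.03,0,0],[0,0.006,-0.06,0,0],[0,0.006,-0.09,0,0],[0,0.006,-0.12,0,0],[0,0.006,-0.145,0,0],[0,0.006,-0.165,0,0],[0,0.006,-0.175,0,0],[0,0.006,-0.18,0,0],[0,0.006,-0.183,0,0],[0,0.006,-0.183,0,0]])

```text
t: 9.52
position: [0.6016, 0.3481, 0.0266]
tool_rot: [3.14, -0.001, 1.379]
wrist_force: [-0.1, 0.6, -2.1]
grip_width: 0.0322
grasp_force: 20.0
```

```bash
python3 - <<'E'
from h import *
s=bot.observe();print(s['position'],s['tool_rot'],s['wrist_force'],s['grip_width'],s['grasp_force'])
E
```

```text
[0.60164286 0.34811051 0.02661336] [ 3.14042956e+00 -8.01289999e-04  1.37885153e+00] [-0.09170014  0.55033274 -2.106181  ] 0.03218999563506609 19.999291598796844
```

Emit:
arm_command(rows=[[0,0,-0.002,0,0],[0,0,-0.004,0,0],[0,0,-0.005,0,0],[0,0,-0.006,0,0],[0,0,-0.007,0,0],[0,0,-0.0075,0,0],[0,0,-0.0075,0,0],[0,0,-0.0075,0,0],[0,0,-0.0075,0,0],[0,0,-0.0075,0,0]])

```text
t: 10.35
position: [0.6015, 0.348, 0.0188]
tool_rot: [3.141, -0.001, 1.379]
wrist_force: [-1.1, -0.2, 4.6]
grip_width: 0.0319
grasp_force: 20.0
```

Emit:
arm_command(rows=[[0,0,0.0005,0,0.36],[0,0,0.0005,0,0.4],[0,0,0.0005,0,0.44],[0,0,0.0005,0,0.46],[0,0,0.0005,0,0.46],[0,0,0.0005,0,0.46],[0,0,0.01,0,0.46],[0,0,0.03,0,0.46],[0,0,0.06,0,0.46],[0,0,0.09,0,0.46]])

```text
t: 11.18
position: [0.6005, 0.3475, 0.1084]
tool_rot: [-3.14, 0.001, 1.379]
wrist_force: [0.8, 0.5, -0.3]
grip_width: 0.043
grasp_force: 0.0
```

Emit:
arm_command(rows=[[-0.01,-0.01,0.04,0,0.46],[-0.03,-0.02,0.08,0,0.5],[-0.06,-0.03,0.12,0,0.6],[-0.09,-0.05,0.15,0.06,0.7],[-0.12,-0.075,0.16,0.16,0.7],[-0.15,-0.1,0.16,0.26,0.7],[-0.17,-0.13,0.16,0.36,0.7],[-0.185,-0.16,0.16,0.46,0.7],[-0.19,-0.19,0.16,0.56,0.7],[-0.18,-0.22,0.16,0.66,0.7]])

```text
t: 12.02
position: [0.4188, 0.1271, 0.2705]
tool_rot: [3.138, 0.001, 2.046]
wrist_force: [1.2, 0.1, 0.7]
grip_width: 0.0658
grasp_force: 0.0
```

```bash
python3 - <<'E'
from h import *
import pickle
s=bot.observe();print(s['position'],s['tool_rot'],s['grip_width'])
c=get_image('top'); save(c,'t6.png',(105,155,385,255),2.8); pickle.dump(c,open('t6.pkl','wb'))
E
```

```text
[0.41878455 0.12709575 0.27052936] [3.13757129e+00 8.45901363e-04 2.04594821e+00] 0.06582627466164133
```

View pics/t6.png

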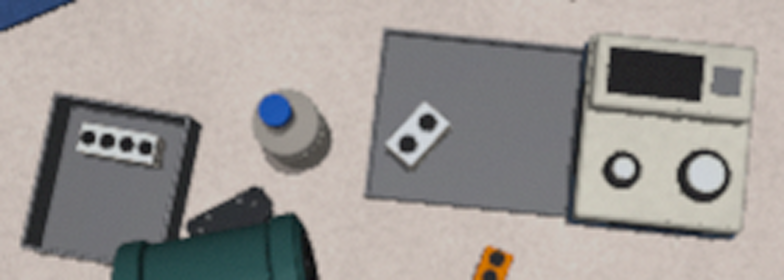

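A stands upright in the tote (crop, 118,143), and B is untouched at (418,134).

Emit:
arm_command(rows=[[0.01,-0.035,0,0.12,0.62],[0.03,-0.07,0,0.24,0.62],[0.06,-0.095,0,0.361,0.62],[0.095,-0.1035,-0.01,0.361,0.62],[0.13,-0.1035,-0.03,0.361,0.62],[0.16,-0.1035,-0.06,0.361,0.62],[0.18,-0.1035,-0.095,0.361,0.62],[0.1875,-0.1035,-0.13,0.361,0.62],[0.1875,-0.1035,-0.16,0.361,0.62],[0.1875,-0.1035,-0.17,0.361,0.62]])

```text
t: 12.9
position: [0.6059, 0.0246, 0.0919]
tool_rot: [-3.135, -0.008, 2.399]
wrist_force: [-0.1, 0.1, -0.6]
grip_width: 0.0581
grasp_force: 0.0
```

```bash
python3 - <<'E'
from h import *
import pickle
c=get_image('wrist'); s=bot.observe();print(s['position'],s['tool_rot'],s['grip_width'])
pickle.dump(c,open('w7.pkl','wb'));save(c,'w7.png')
g=cv2.cvtColor(c['color'],cv2.COLOR_RGB2GRAY)
w=((g<60)*255).astype(np.uint8)
for k in cv2.findContours(w,cv2.RETR_LIST,cv2.CHAIN_APPROX_NONE)[0]:
    a=cv2.contourArea(k)
    if 200<a<3000:
        (u,v),(d,e),_=cv2.minAreaRect(k)
        print((round(u),round(v)),a,round(a/(d*e),2),onz(c,(u,v),.055).round(4))
E
```

```text
[0.60564619 0.02462297 0.09226192] [-3.13516522 -0.0079255   2.39930193] 0.058139145541361514
(219, 402) 607.5 0.31 [[ 0.6776 -0.1017  0.055 ]]
(337, 348) 433.0 0.63 [[ 0.6995 -0.0012  0.055 ]]
(278, 258) 532.0 0.79 [[0.6172 0.0151 0.055 ]]
(278, 212) 595.0 0.78 [[0.5937 0.0367 0.055 ]]
(50, 166) 376.0 0.79 [[ 0.4738 -0.0495  0.055 ]]
(34, 136) 406.0 0.77 [[ 0.4555 -0.042   0.055 ]]
(18, 106) 425.0 0.79 [[ 0.437  -0.0343  0.055 ]]
(7, 74) 278.5 0.83 [[ 0.4209 -0.0247  0.055 ]]
```

Emit:
arm_command(rows=[[0,0,0,0,0.62],[0,0,-0.02,0,0.62],[0,0,-0.04,0,0.62],[0,0,-0.055,0,0.62],[0,0,-0.065,0,0.62],[0,0,-0.07,0,0.62],[0,0,-0.07,0,0.62],[0,0,-0.07,0,0.62],[0,0,-0.07,0,0.62],[0,0,-0.07,0,0.62]])

```text
t: 13.78
position: [0.6098, 0.0243, 0.0297]
tool_rot: [3.14, 0.002, 2.4]
wrist_force: [0.3, 0.0, -0.1]
grip_width: 0.0582
grasp_force: 0.0
```

Emit:
arm_command(rows=[[-0.002,0,-0.004,0,0.62],[-0.002,0,-0.008,0,0.62],[-0.002,0,-0.008,0,0.62],[-0.002,0,-0.008,0,0],[-0.002,0,-0.008,0,0],[-0.002,0,-0.008,0,0],[-0.002,0,-0.008,0,0],[-0.002,0,-0.008,0,0],[-0.002,0,-0.008,0,0],[-0.002,0,-0.008,0,0]], force=20)

```text
t: 14.62
position: [0.6068, 0.0243, 0.0201]
tool_rot: [3.141, 0.0, 2.4]
wrist_force: [-0.0, -0.4, -1.2]
grip_width: 0.0378
grasp_force: 20.0
```

Emit:
arm_command(rows=[[0,0,0.005,0,0],[0,0,0.015,0,0],[0,0,0.03,0,0],[0,0,0.05,0,0],[-0.01,0,0.08,0,0],[-0.03,0,0.11,0,0],[-0.06,0,0.14,0,0],[-0.09,0,0.17,0,0],[-0.12,0,0.2,0,0],[-0.15,0,0.23,0,0]])

```text
t: 15.45
position: [0.4572, 0.0245, 0.2502]
tool_rot: [3.141, 0.001, 2.4]
wrist_force: [0.6, 0.5, -0.8]
grip_width: 0.0381
grasp_force: 20.0
```

Emit:
arm_command(rows=[[-0.02,0.02,0.01,-0.1,0],[-0.04,0.05,0.02,-0.2,0],[-0.05,0.085,0.02,-0.3,0],[-0.05,0.12,0.02,-0.4,0],[-0.04,0.155,0.02,-0.5,0],[-0.03,0.19,0.02,-0.6,0],[-0.01,0.225,0.02,-0.7,0],[0.01,0.26,0.02,-0.8,0],[0.035,0.295,0,-0.9,0],[0.055,0.32,-0.02,-1.0,0]])

```text
t: 16.28
position: [0.5143, 0.3462, 0.2321]
tool_rot: [3.136, -0.005, 1.396]
wrist_force: [0.9, -0.5, 0.4]
grip_width: 0.0377
grasp_force: 20.0
```

Emit:
arm_command(rows=[[0.007,0.01,-0.02,-0.021,0],[0.013,0.0185,-0.05,-0.021,0],[0.013,0.0185,-0.08,-0.021,0],[0.013,0.0185,-0.11,-0.021,0],[0.013,0.0185,-0.14,-0.021,0],[0.013,0.0185,-0.16,-0.021,0],[0.013,0.0185,-0.175,-0.021,0],[0.013,0.0185,-0.185,-0.021,0],[0.013,0.0185,-0.19,-0.021,0],[0.013,0.0185,-0.19,-0.021,0]])

```text
t: 17.12
position: [0.5256, 0.3615, 0.0383]
tool_rot: [-3.141, 0.001, 1.379]
wrist_force: [0.2, -0.7, -1.3]
grip_width: 0.0377
grasp_force: 20.0
```

Emit:
arm_command(rows=[[0,0,-0.006,0,0],[0,0,-0.011,0,0],[0,0,-0.014,0,0],[0,0,-0.016,0,0],[0,0,-0.0175,0,0],[0,0,-0.0185,0,0],[0,0,-0.0195,0,0],[0,0,-0.0195,0,0],[0,0,-0.0195,0,0],[0,0,-0.0195,0,0]])

```text
t: 17.95
position: [0.526, 0.3617, 0.0195]
tool_rot: [3.141, -0.0, 1.379]
wrist_force: [-0.7, 0.2, -1.2]
grip_width: 0.038
grasp_force: 20.0
```

Emit:
arm_command(rows=[[0,0,-0.0005,0,0],[0,0,-0.001,0,0],[0,0,-0.0015,0,0],[0,0,-0.002,0,0],[0,0,-0.002,0,0],[0,0,-0.002,0,0],[0,0,-0.002,0,0],[0,0,-0.002,0,0],[0,0,-0.002,0,0],[0,0,-0.002,0,0]])

```text
t: 18.78
position: [0.5262, 0.3618, 0.0191]
tool_rot: [3.141, -0.001, 1.379]
wrist_force: [-0.9, -1.2, 7.1]
grip_width: 0.0378
grasp_force: 20.0
```

Contact on the tote floor. I release and lift.

Emit:
arm_command(rows=[[0,0,0.001,0,0.42],[0,0,0.001,0,0.46],[0,0,0.001,0,0.5],[0,0,0.001,0,0.52],[0,0,0.001,0,0.52],[0,0,0.001,0,0.52],[0,0,0.01,0,0.52],[0,0,0.03,0,0.52],[0,0,0.06,0,0.52],[0,0,0.09,0,0.52]])

```text
t: 19.62
position: [0.5252, 0.3612, 0.1077]
tool_rot: [-3.14, 0.002, 1.379]
wrist_force: [1.2, 0.3, 0.2]
grip_width: 0.0488
grasp_force: 0.0
```

Emit:
arm_command(rows=[[-0.01,-0.02,0.04,0,0.5],[-0.03,-0.04,0.07,0,0.4],[-0.05,-0.07,0.1,0.1,0.2],[-0.07,-0.1,0.13,0.22,0],[-0.09,-0.13,0.14,0.34,0],[-0.11,-0.165,0.14,0.46,0],[-0.11,-0.2,0.14,0.58,0],[-0.11,-0.24,0.14,0.7,0],[-0.11,-0.28,0.14,0.82,0],[-0.11,-0.32,0.14,0.94,0]])

```text
t: 20.45
position: [0.4158, 0.0606, 0.2486]
tool_rot: [3.14, 0.002, 2.262]
wrist_force: [0.9, 0.3, -0.9]
grip_width: 0.0001
grasp_force: 0.0
```

```bash
python3 - <<'E'
from h import *
s=bot.observe();print(s['position'],s['tool_rot'],s['grip_width'])
c=get_image('top'); save(c,'t8.png',(105,155,385,295),2.8)
g=cv2.cvtColor(c['color'],cv2.COLOR_RGB2GRAY)
m=np.zeros_like(g); m[180:255,110:180]=(g[180:255,110:180]>140)*255
m[:,:110]=0
for k in cv2.findContours(m,cv2.RETR_EXTERNAL,cv2.CHAIN_APPROX_NONE)[0]:
    r=cv2.minAreaRect(k)
    if cv2.contourArea(k)>60: P=onz(c,cv2.boxPoints(r),.05); print(P.mean(0).round(3),np.linalg.norm(P[1]-P[0]).round(3),np.linalg.norm(P[2]-P[1]).round(3))
E
```

```text
[0.41582317 0.06063472 0.2486035 ] [3.13961772e+00 1.62773241e-03 2.26245084e+00] 0.00013134168879462002
[0.569 0.352 0.05 ] 0.209 0.225
```

View pics/t8.png

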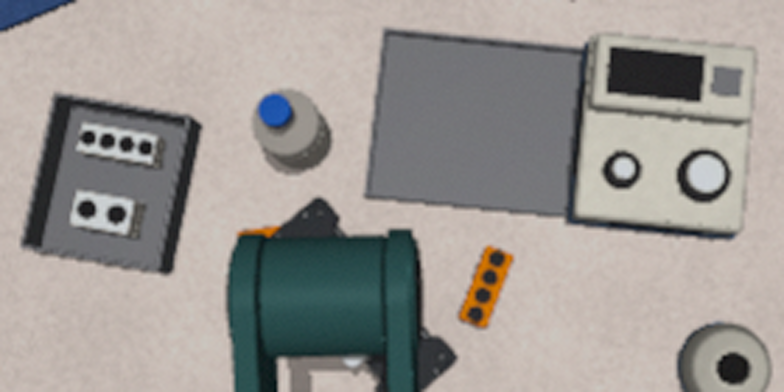

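Both cartridges stand upright in the tote (A at 118,143 and B at 103,213), and the bystanders haven't moved. Next, the large button.

Emit:
arm_command(rows=[[0.01,-0.035,0,0,0],[0.025,-0.07,0,0,0],[0.04,-0.105,0,0,0],[0.055,-0.14,0,0,0],[0.07,-0.175,0,0,0],[0.085,-0.21,0,0,0],[0.1,-0.245,-0.02,0,0],[0.115,-0.28,-0.05,0,0],[0.128,-0.315,-0.08,0,0],[0.135,-0.3365,-0.1,0,0]])

```text
t: 21.33
position: [0.5517, -0.2741, 0.1493]
tool_rot: [3.141, 0.002, 2.256]
wrist_force: [0.5, -0.2, 1.4]
grip_width: 0.0008
grasp_force: 0.0
```

Emit:
arm_command(rows=[[0,0,0,0,0],[0,0,-0.015,0,0],[0,0,-0.03,0,0],[0,0,-0.04,0,0],[0,0,-0.045,0,0],[0,0,-0.05,0,0],[0,0,-0.053,0,0],[0,0,-0.055,0,0],[0,0,-0.055,0,0],[0,0,-0.055,0,0]])

```text
t: 22.17
position: [0.551, -0.2719, 0.0954]
tool_rot: [3.141, 0.0, 2.257]
wrist_force: [-0.6, 2.8, 2.1]
grip_width: 0.0004
grasp_force: 1.5
```

Emit:
arm_command(rows=[[0,0,-0.001,0,0],[0,0,-0.002,0,0],[0,0,-0.003,0,0],[0,0,-0.004,0,0],[0,0,-0.005,0,0],[0,0,-0.006,0,0],[0,0,-0.0075,0,0],[0,0,-0.0075,0,0],[0,0,-0.0075,0,0],[0,0,-0.0075,0,0]])

```text
t: 23.0
position: [0.5512, -0.2722, 0.091]
tool_rot: [3.14, 0.002, 2.257]
wrist_force: [-5.9, 5.7, 15.9]
grip_width: 0.0007
grasp_force: 8.4
```

Bottomed at about 16 N. I add a touch more, then lift away.

Emit:
arm_command(rows=[[0,0,-0.001,0,0],[0,0,-0.001,0,0],[0,0,0.01,0,0],[0,0,0.04,0,0],[0,0,0.08,0,0],[0,0,0.11,0,0],[0,0,0.13,0,0],[0,0,0.13,0,0],[0,0,0.13,0,0],[0,0,0.13,0,0]])

```text
t: 23.83
position: [0.55, -0.2724, 0.2142]
tool_rot: [-3.14, -0.003, 2.256]
wrist_force: [-0.7, -1.4, -0.7]
grip_width: 0.0006
grasp_force: 0.0
```

```bash
python3 - <<'E'
from h import *
s=bot.observe();print(s['position'],s['wrist_force'])
import pickle
a=pickle.load(open('top0.pkl','rb'))['color'].astype(int);b=get_image('top')['color'].astype(int)
d=(abs(a-b).max(2)>40).astype(np.uint8)
_,_,st,_=cv2.connectedComponentsWithStats(d); print(st[1:][st[1:,4]>25])
E
```

```text
[ 0.55004823 -0.27239759  0.2141709 ] [-0.73134523 -1.39069401 -0.65157829]
[[    0   155   433   265 29384]
 [  282   180    23    29   206]
 [  243   192    22    24   233]
 [  132   199    29    15   269]
 [  324   211     8     8    39]
 [  130   223    23    16   261]
 [  251   388     8    11    28]
 [  231   399    25    21   157]
 [  257   404    32    16    69]
 [  263   409    18    11    58]]
```

```bash
python3 -c "
from plant import ticket
print(ticket.close_job())"
```

```text
the job is handed in; nothing more can be done
None
```

I stopped the reader, stood both used cartridges upright in the tote, then restarted the reader, and handed the job in at about 24 s; each button was pressed to its stop and the bystanders stayed where they were.

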